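# Put the splash screen on its kickstand and hold it upright

### The arm

A 6-joint arm with a two-finger parallel gripper is mounted at the origin on a cart in front of the work surface, level with it; the furniture and walls round the work are solid. World frame = base frame: x ahead of the robot, y to its left, z up, the work surface at z = 0. Lengths are in m, angles in rad, forces in N, time in s.
With the tool pointing down it reaches from about 0.325 to 0.775 m from the base axis. Payload 5.5 kg.
Tool frame: the origin (TCP) lies on the centre line of the jaws, within the pads' length; the fingertips stand 19 mm ahead of it and the grasp point (between the pads) is the TCP (tip_extent is the distance from the TCP to the fingertips, in m); z points along the fingers, y is the direction in which the jaws open and shut (so a half turn about z gives the same grasp; the last joint's range is limited). The gripper opens to 88 mm and grips with 3 to 60 N. Pads are 20 mm wide; open, the fingers measure 115 mm over their backs; the gripper's body (75 mm by 178 mm) begins 61 mm behind the grasp point.
Start: joints at [-1.378, 0.091, 1.231, -0, 1.82, -0.057], TCP at [0.148, -0.581, 0.242] pointing down, gripper open.
Joint ranges: [-2.87, 2.87], [-0.86, 2.18], [0.17, 2.46], [-1.51, 4.65], [0.06, 2.69], [-2.65, 2.65]. Speed limits (rad/s): [2.57, 2.57, 3.01, 3.14, 3.14, 3.14].

### API

Orientations are given as a rotation vector (axis times angle).
In Python, from rig import get_state, read_camera, calibration, finish_job, tip_extent gives the robot as it stands.
- The arm moves only by the tool send_rows, never from a script. Its argument "deltas" is a list of rows, each a list of 5 numbers: the opening in per cent of the stroke, from 0 (shut) to 100 (fully open), then the shift along the tool's x, y, z in cm, then the turn about the tool's z in rad. A call has exactly 8 rows; each row is the pose to reach, as a shift and turn from the pose commanded when the call began, along the tool's axes at that moment; what a row does not reach only later rows make up. A row lasts 1/8 s, in which the tool goes at most 62.5 mm and 10.7 degrees, less where a joint would pass 70% of its speed; a pose out of reach is approached as far as the arm can. A call with a gripper value outside its range is refused whole. The fingers move at their own pace and stop on an object; the grip force is fixed at half the most. Time passes only in rows, so rows that repeat a pose let the fingers close, or fill a call up. It gives the time, the measured TCP pose, the force and the opening at its end, in the units of the state.
- get_state(): the state, without advancing time (a new reading comes with each control period).
- read_camera(name): name is "scene" or "top" or "wrist"; returns the picture (480x640x3 uint8, red, green, blue); there is no depth.
- calibration(name): a dict with "intrinsics" (3x3 intrinsics, pixels), "pose" (4x4, takes a point from camera to world coordinates). Camera axes: x right, y down, z forward; pixel columns grow to the right and rows downward; lengths in m; the calibration is good to about 2 mm. A picture is of the moment at which its call begins: read the wrist's pose just before it. calibration takes no time and is no camera call; for the wrist camera it gives the pose at the moment of the call.
- finish_job(): hands the job in, once; it reports no verdict.
The state is a dict: "time": time; "joint_pos": joint angles; "dq": joint speeds; "effort": joint torques, N m; "tcp_pos": TCP position; "ee_rot": TCP orientation; "force": force on the tool from outside, world axes, zero at the start; "ft_torque": the same for the moment, N m; "width": finger opening in m.
Only numpy, scipy, OpenCV 4.12 (cv2) and the standard library are available. Lean on these libraries where they do the work, as an engineer would, in place of code of your own. Each camera call takes 0.05 s, during which the arm holds its last target.

### The job

The small bench splash screen is leaning back on its rest with its kickstand folded up. First flip the kickstand forward over its centre and all the way down until it stays against its stop; then take the screen by its top rail, swing it forward until it is upright with the kickstand's foot standing on the worktop and its hub bar still seated in the cradle, and finish holding it there by the rail, because it tips back if let go. Do not lift the screen out of its cradle, and leave the glassware and dishes round it where they stand.

Things in the scene. Friction and masses are not known exactly. Their poses are not given: they have to be found in the camera images.
- cradle: fixed dark steel cradle, 220 mm wide, with two slotted saddles (y = +-95 mm) for the screen's hub bar and, 71 mm behind the hub axis, a round steel rest bar 12 mm thick, 125 mm up, on which the screen leans. Origin on the worktop under the middle of the hub axis; x points to the back (away from the robot, yaw within 0.4 rad), y along the hub bar, z up
- hub_seat (a point): middle of the hub axis where the hub bar is seated: 25 mm above the cradle's origin. The saddle slots are open at the top, 23 mm wide, 19 mm deep
- screen: loose clear splash screen in an aluminium frame, about 0.8 kg, 210 mm wide. Origin in the middle of its hub bar (20 mm thick, turns freely in the saddles), z up along the posts, x to the back. Starts leaning back 0.26 rad about y; upright = z vertical. Its posts stand 30 mm behind the hub axis, so it always tips back onto the rest bar unless held. A bracket of two lugs (36 mm wide) reaches forward
- rail (a point): middle of the round top rail (16 mm thick, along the screen's y, 136 mm free between the posts); in the screen's frame x = +30, z = +175 mm. Below the rail is a gap of about 17 mm, then a 10 mm cross bar
- pivot (a point): axis of the kickstand at the front end of the bracket, parallel to the screen's y; in the screen's frame x = -65, z = +70 mm
- foot (a point): centre of the kickstand's round black foot, a short bar 16 mm thick, 28 mm long along the screen's y, 88 mm from the pivot on a bar 14 mm wide, 8 mm thick. Folded, it stands over 60 mm clear in front of the rail: room for fingertips behind it, to push it forward with under 1 N (tight pads would not let it turn and pull the screen along). 8 mm high when the screen stands on it
- kickstand (a joint): rad: 0 = folded up (8 degrees to the back of the screen's z), growing as the foot swings forward and down; 1.71 = straight forward; 3.42 = down stop, 8 degrees past straight down, so that load keeps it there. A steel knob (18 mm, 50 mm from the pivot, 45 mm out to the back of the folded bar) weights it over centre: past 0.9 rad with the screen leaning it falls to the stop when let go
- conical: bystander: conical glass flask, 65 mm wide, 115 mm high, behind the screen; origin under its centre
- vial_black: bystander: small vial with a black cap, 32 mm wide, 54 mm high, left of the screen; origin under its centre
- small_beaker: bystander: glass beaker, 53 mm wide, 70 mm high, right of the screen; origin under its centre
- petri_0: bystander: closed petri dish 88 mm wide, 18 mm high, at the left; origin under its centre
- petri_1: bystander: closed petri dish 88 mm wide, 18 mm high, at the left; origin under its centre

How it is judged:
On the way:
1. the kickstand is flipped over centre and down against its stop while the screen still leans back (value of joint kickstand above 3.25 rad and angle between screen's own z axis and vertical above 0.15 rad), for 0.2 s.
At the end, for the whole second after the job is handed in: The robot holds the screen by its top rail (over 1 N); the screen is within 0.07 rad of upright and still, the kickstand past 3.25 rad with its foot on the worktop (foot centre under 12 mm high), and the hub axis within 8 mm of its seat (value of joint kickstand above 3.25 rad and angle between screen's own z axis and vertical below 0.07 rad and height (world z) of foot below 0.012 m and distance between screen and hub_seat below 0.008 m and contact force between the fingers and screen above 1 N and z of the grasp point in the frame of screen above 0.135 m and linear speed of screen below 0.02 m/s); the arm keeps its last pose, push and grip.
It fails at once if the screen is lifted out of its cradle (distance between screen and hub_seat above 0.02 m).
It fails at once if a bystander is pushed aside or knocked over (distance of any of conical, vial_black, small_beaker, petri_0, petri_1 from where it was at the start of the episode above 0.02 m or angle between any of conical, vial_black, small_beaker's own z axis and vertical above 0.5 rad).
It also fails if it takes over 42 s, if anything falls off the work surface, if the arm or the gripper's body presses on something with over 40 N, if the wrist force passes 120 N, or if a joint passes its speed limit or range.

## Working session

There is one attempt and no reset: what is moved stays moved. The work goes in short steps, Python scripts to look and compute and a tool call to move; the robot and the scene stay as the last step left them, time stands still between calls to the robot, and variables do not carry over. Pictures are saved under pics/ and viewed, and the job is handed in when it is done.

Besides the shell and the picture viewer there is one more tool, called after "Emit:" as name([rows], argument=value, ...), one row to a line, values as JSON. send_rows: Moves the arm, as the interface text tells. Its arguments: {"type":"object","properties":{"deltas":{"type":"array","items":{"type":"array","items":{"type":"number"}}}},"required":["deltas"]}

```bash
ls; mkdir -p pics
python3 - <<'E'
from rig import *
import cv2,numpy as np
np.set_printoptions(precision=4,suppress=True)
print(get_state())
for n in ['scene','top','wrist']:
    c=calibration(n);print(n,c['intrinsics'],c['pose'])
    cv2.imwrite(f'pics/{n}0.png',read_camera(n)[:,:,::-1])
print(tip_extent)
E
```

```text
pics
{'time': 0.0, 'joint_pos': array([-1.3777,  0.0919,  1.2319, -0.    ,  1.8198, -0.0567]), 'dq': array([ 0.0005,  0.0007,  0.0003, -0.0006, -0.0009,  0.0011]), 'effort': array([ -0.0022, -44.6444, -40.6448,   0.0696,   0.0291,  -0.0001]), 'tcp_pos': array([ 0.1483, -0.5811,  0.2405]), 'ee_rot': array([-3.1152, -0.3911,  0.0003]), 'force': array([ 0.3108, -0.3977, -0.366 ]), 'ft_torque': array([ 0.033 , -0.0056, -0.0228]), 'width': 0.08797857911036337}
scene [[439.3079   0.     319.078 ]
 [  0.     439.3079 235.634 ]
 [  0.       0.       1.    ]] [[-0.7897 -0.3062  0.5316  0.0868]
 [-0.6131  0.4248 -0.6661  0.7388]
 [-0.0219 -0.852  -0.5232  0.6004]
 [ 0.      0.      0.      1.    ]]
top [[442.8573   0.     319.3923]
 [  0.     442.8573 231.1322]
 [  0.       0.       1.    ]] [[ 0.0186 -0.9915  0.1291  0.452 ]
 [-0.9998 -0.0182  0.0046  0.1055]
 [-0.0022 -0.1292 -0.9916  1.0906]
 [ 0.      0.      0.      1.    ]]
wrist [[411.2995   0.     318.1106]
 [  0.     411.2995 235.6145]
 [  0.       0.       1.    ]] [[ 0.2476 -0.9311 -0.268   0.2213]
 [-0.9689 -0.2383 -0.0671 -0.5627]
 [-0.0014  0.2763 -0.9611  0.3831]
 [ 0.      0.      0.      1.    ]]
0.019
```

View pics/scene0.png

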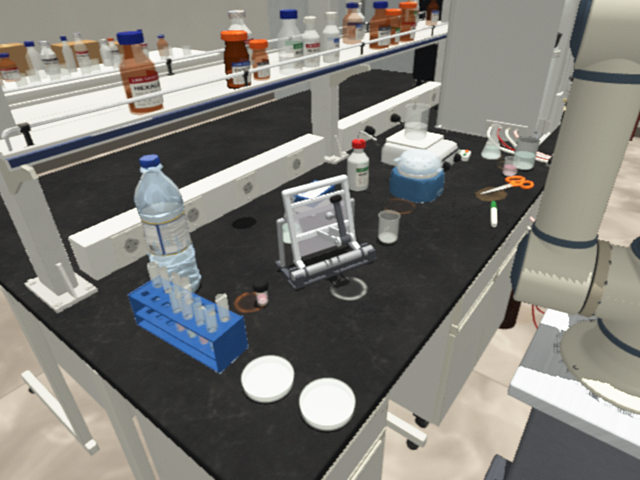

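View pics/top0.png

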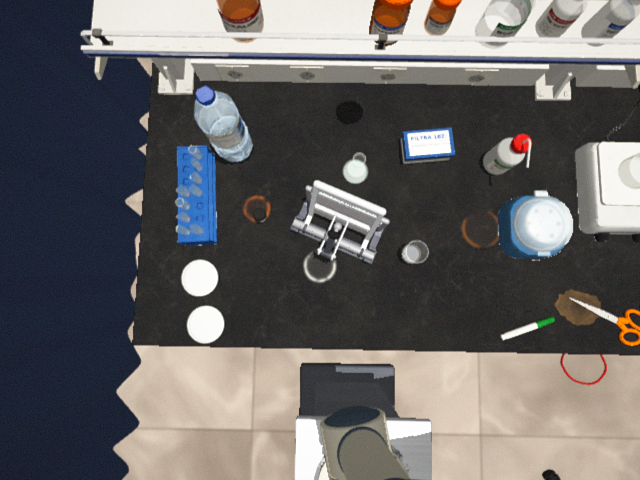

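The scene view shows the screen near (320,230), and the top view shows it near (338,225). The folded kickstand's black foot is at about (335,200) in the scene view. I'll zoom in next.

Run:
```python
import cv2
a=cv2.imread('pics/scene0.png')[165:300,260:410];cv2.imwrite('pics/s0z.png',cv2.resize(a,None,fx=4.4,fy=4.4,interpolation=cv2.INTER_CUBIC))
a=cv2.imread('pics/top0.png')[145:290,270:440];cv2.imwrite('pics/t0z.png',cv2.resize(a,None,fx=4,fy=4,interpolation=cv2.INTER_CUBIC))
```

```text
(no output)
```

View pics/s0z.png

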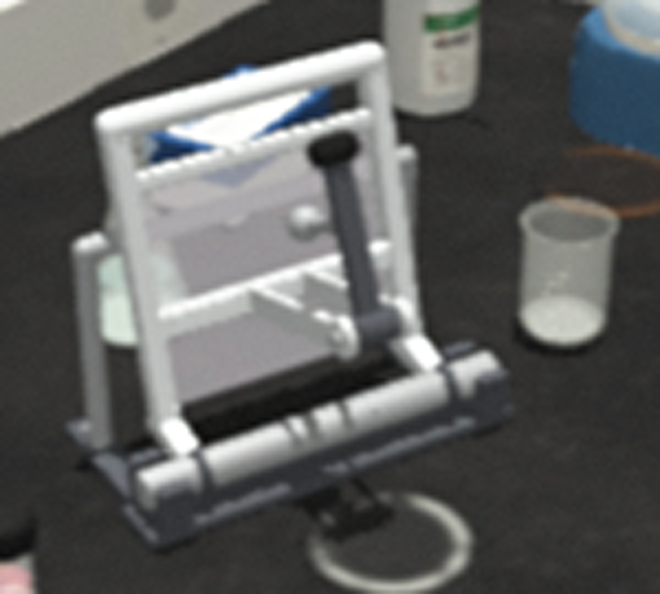

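View pics/t0z.png

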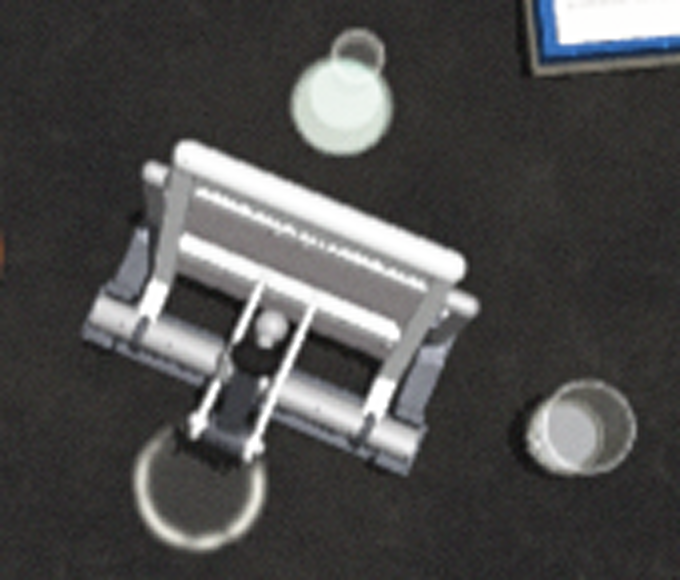

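```bash
cat > h.py <<'E'
from rig import *
import cv2,numpy as np
np.set_printoptions(precision=4,suppress=True)
def ray(n,uv,c=None):
    c=c or calibration(n);K=c['intrinsics'];T=c['pose']
    d=T[:3,:3]@np.linalg.inv(K)@np.array([uv[0],uv[1],1.]);return T[:3,3],d/np.linalg.norm(d)
def plane(n,uv,z):
    o,d=ray(n,uv);return o+d*(z-o[2])/d[2]
def tri(*obs):
    A=np.zeros((3,3));b=np.zeros(3);R=[]
    for n,uv in obs:
        o,d=ray(n,uv);P=np.eye(3)-np.outer(d,d);A+=P;b+=P@o;R.append((o,d))
    p=np.linalg.solve(A,b)
    return p,[np.linalg.norm(np.cross(p-o,d)) for o,d in R]
def proj(n,p):
    c=calibration(n);T=c['pose'];q=T[:3,:3].T@(np.asarray(p)-T[:3,3]);q=c['intrinsics']@q;return q[:2]/q[2]
E
python3 - <<'E'
from h import *
s=lambda x,y:('scene',(260+x/4.4,165+y/4.4)); t=lambda x,y:('top',(270+x/4,145+y/4))
for nm,a,b in [('railL',s(108,122),t(182,155)),('railR',s(375,55),t(458,265)),('foot',s(335,150),t(256,355)),('knob',s(307,222),t(270,325)),('pivL',s(345,338),t(197,427)),('hubL',s(150,485),t(97,310)),('hubR',s(497,365),t(420,440))]:
    print(nm,*tri(a,b))
for nm,b in [('hubL',t(97,310)),('hubR',t(420,440))]: print(nm,plane(*b,0.025))
E
```

```text
railL [0.6697 0.1205 0.1898] [np.float64(0.0014152157854367903), np.float64(0.0014152157854367283)]
railR [ 0.6141 -0.024   0.1867] [np.float64(0.0005149410889688695), np.float64(0.0005149410889691486)]
foot [0.5648 0.0798 0.1887] [np.float64(0.00030486793353750517), np.float64(0.00030486793353732406)]
knob [0.5878 0.0711 0.1388] [np.float64(0.0005964853636739599), np.float64(0.0005964853636738491)]
pivL [0.535  0.1105 0.1108] [np.float64(0.0018287885833767668), np.float64(0.0018287885833768382)]
hubL [0.6107 0.1721 0.0285] [np.float64(0.0005517556327022001), np.float64(0.0005517556327024081)]
hubR [ 0.5344 -0.0252  0.0242] [np.float64(0.0010201716360172925), np.float64(0.0010201716360173313)]
hubL [0.6108 0.172  0.025 ]
hubR [ 0.5352 -0.0246  0.025 ]
```

```bash
cat >> h.py <<'E'
from scipy.spatial.transform import Rotation as Ro
H=np.array([0.573,0.0737,0.]);yaw=-0.367
C=Ro.from_euler('z',yaw).as_matrix()
def w2c(p): return C.T@(np.asarray(p)-H)
def c2w(p): return C@np.asarray(p)+H
def delta(pc):
    s=get_state();R=Ro.from_rotvec(s['ee_rot']).as_matrix()
    return R.T@(c2w(pc)-s['tcp_pos'])*100
def st():
    s=get_state();R=Ro.from_rotvec(s['ee_rot']).as_matrix()
    print('t',s['time'],'tcp_c mm',w2c(s['tcp_pos'])*1000,'w',s['width'],'F cradle',C.T@s['force'],'\nR in cradle',(C.T@R).tolist())
E
python3 - <<'E'
from h import *
st(); R=Ro.from_rotvec(get_state()['ee_rot']).as_matrix()
y=R[:,1]; print(y)
for tgt in (C[:,0],-C[:,0]):
    # angle about tool z from tool y to tgt
    v=R.T@tgt; print('turn',np.arctan2(-v[0],v[1]))
print(delta([.025,0,.27]))
E
```

```text
t 0.15 tcp_c mm [-161.4398 -763.6721  240.7707] w 0.08745401423509258 F cradle [ 0.954  -0.0262 -0.5204] 
R in cradle [[0.8157402516238157, 0.5784178519330668, -0.0007940062032506536], [0.5784183932137291, -0.8157393227115255, 0.0012327912190384573], [6.536636632973327e-05, -0.0014649052115040383, -0.999998924889402]]
[ 0.2472 -0.969  -0.0015]
turn -0.9540082727517394
turn 2.1875843808380537
[ 59.381  -51.516   -2.8436]
```

Emit:
send_rows([
  [0, 3.7, -3.2, -3, -0.06],
  [0, 7.4, -6.4, -6, -0.12],
  [0, 11.1, -9.6, -7, -0.18],
  [0, 14.8, -12.8, -7, -0.24],
  [0, 18.6, -16.1, -7, -0.3],
  [0, 22.3, -19.3, -7, -0.36],
  [0, 26, -22.5, -7, -0.42],
  [0, 29.7, -25.8, -7, -0.48],
])

```text
time: 1.15
tcp_pos: [0.3729, -0.2565, 0.3114]
ee_rot: [-2.934, -1.124, 0.0]
force: [0.3, 0.4, 0.3]
width: 0.0113
```

Run:
```python
from h import *
st(); print(delta([.025,0,.27]));R=Ro.from_rotvec(get_state()['ee_rot']).as_matrix();v=R.T@C[:,0]; print('turn',np.arctan2(-v[0],v[1]))
```

```text
t 1.15 tcp_c mm [ -68.257  -380.0297  311.3725] w 0.011272411725940392 F cradle [0.1077 0.4594 0.2839] 
R in cradle [[0.4548825907652668, 0.8905514048966814, -0.0001544513712462148], [0.8905514182849603, -0.45488258451604946, 7.546287273329206e-05], [-3.0536716043533068e-06, -0.00017187363477488298, -0.9999999852250644]]
[38.0857 -8.9812  4.1387]
turn -0.4722403769765818
```

Emit:
send_rows([
  [0, 5, -1.2, 0, -0.06],
  [0, 10, -2.4, 0, -0.12],
  [0, 15, -3.6, 0, -0.18],
  [0, 20, -4.8, 0, -0.24],
  [0, 25, -6, 0, -0.3],
  [0, 30, -7.1, 0, -0.36],
  [0, 35, -8.2, 1, -0.42],
  [0, 38, -9, 2, -0.47],
])

```text
time: 2.15
tcp_pos: [0.5964, 0.0646, 0.2904]
ee_rot: [-2.589, -1.778, 0.001]
force: [0.1, -0.5, -0.5]
width: 0.0005
```

Run:
```python
from h import *
st(); print(delta([.027,0,.196]));R=Ro.from_rotvec(get_state()['ee_rot']).as_matrix();v=R.T@C[:,0]; print('turn',np.arctan2(-v[0],v[1]))
a=read_camera('scene')[:,:,::-1][120:300,230:430];cv2.imwrite('pics/s1.png',cv2.resize(a,None,fx=3.3,fy=3.3,interpolation=cv2.INTER_CUBIC))
cv2.imwrite('pics/w1.png',read_camera('wrist')[:,:,::-1])
```

```text
t 2.15 tcp_c mm [ 25.1149  -0.1144 290.3877] w 0.0004671157078936691 F cradle [ 0.2336 -0.4517 -0.4994] 
R in cradle [[0.0005894027699180337, 0.9999991160310253, -0.001191864733393818], [0.9999997865528218, -0.0005897383803257555, -0.0002812524729190355], [-0.00028195511267801445, -0.0011916987080070691, -0.9999992501774707]]
[0.0142 0.1998 9.4385]
turn -0.0005894032226801085
```

View pics/s1.png

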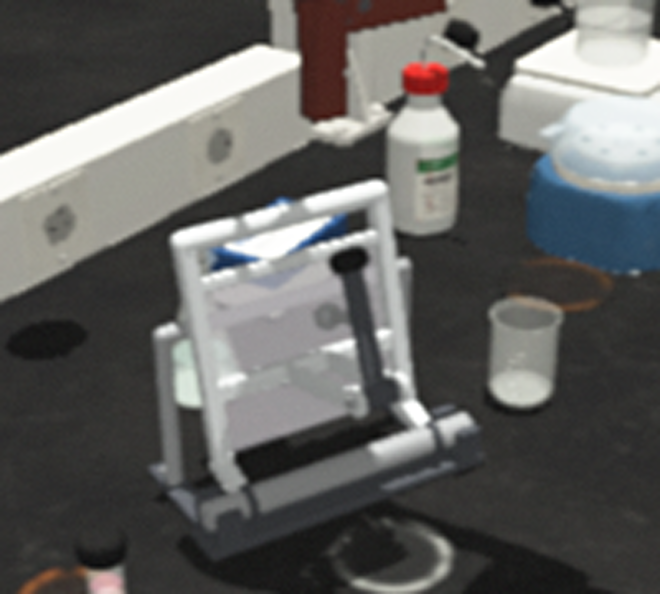

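View pics/w1.png

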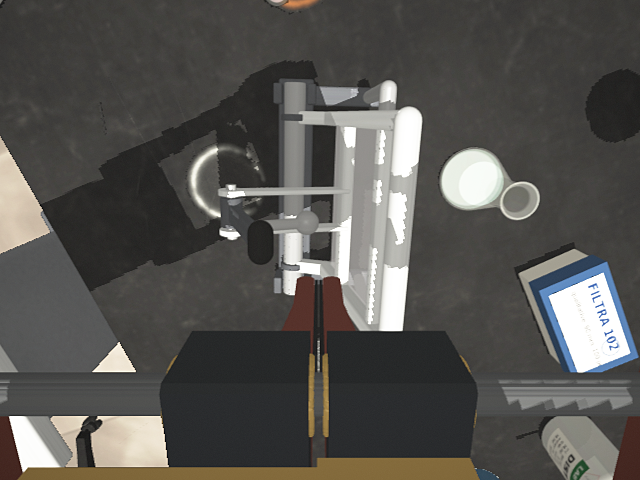

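Run:
```python
from h import *
print(proj('scene',get_state()['tcp_pos']),proj('wrist',get_state()['tcp_pos']),w2c([.5648,.0798,.1887]),w2c([.5878,.0711,.1388]))
print(proj('wrist',c2w([-.0105,0,.19])),proj('wrist',c2w([.074,.068,.186])),proj('wrist',c2w([.074,-.068,.186])),proj('wrist',c2w([0,.1,.025])),proj('wrist',c2w([0,-.1,.025])))
cv2.imwrite('pics/s2.png',read_camera('scene')[:,:,::-1])
```

```text
[327.9215 147.9055] [319.1463 322.1011] [-0.0098  0.0028  0.1887] [0.0147 0.0029 0.1388]
[262.2551 245.2906] [405.2832 130.9532] [393.1708 340.7578] [293.335   89.6677] [296.3583 288.2454]
```

View pics/s2.png

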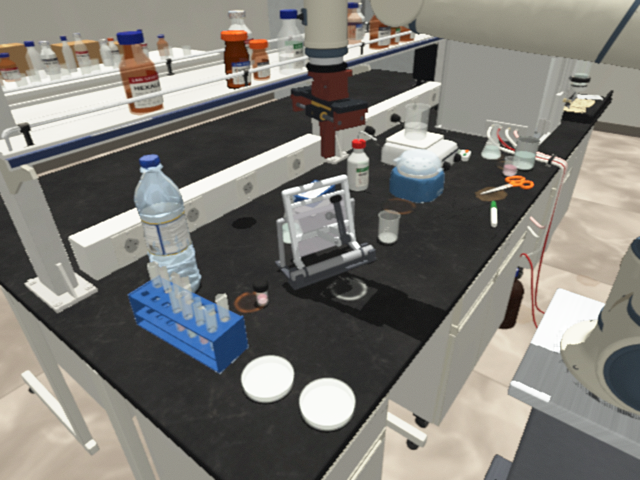

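The wrist view has the foot at (262,243) and my prediction was (262,245), so the model holds. Next I'll lower the closed fingertips behind the foot.

Emit:
send_rows([
  [0, 0.1, 0.1, 2, 0],
  [0, 0.2, 0.2, 4, 0],
  [0, 0.2, 0.2, 6, 0],
  [0, 0.2, 0.2, 7.5, 0],
  [0, 0.2, 0.2, 8.5, 0],
  [0, 0.2, 0.2, 9.2, 0],
  [0, 0.2, 0.2, 9.4, 0],
  [0, 0.2, 0.2, 9.4, 0],
])

```text
time: 3.3
tcp_pos: [0.5982, 0.0636, 0.198]
ee_rot: [2.593, 1.774, 0.001]
force: [0.3, 0.4, 0.6]
width: 0.0006
```

Run:
```python
from h import *
st()
a=read_camera('scene')[:,:,::-1][120:300,230:430];cv2.imwrite('pics/s3.png',cv2.resize(a,None,fx=3.3,fy=3.3,interpolation=cv2.INTER_CUBIC))
cv2.imwrite('pics/w3.png',read_camera('wrist')[:,:,::-1])
```

```text
t 3.3 tcp_c mm [ 27.1793  -0.3366 198.0073] w 0.0006128292825806236 F cradle [0.1214 0.5178 0.5965] 
R in cradle [[0.0039653835150582906, 0.999992028128449, 0.00046841555292585513], [0.999992114524638, -0.0039654841301936285, 0.00021406577688653215], [0.00021592156482311864, 0.00046756300634374925, -0.9999998673813478]]
```

View pics/s3.png

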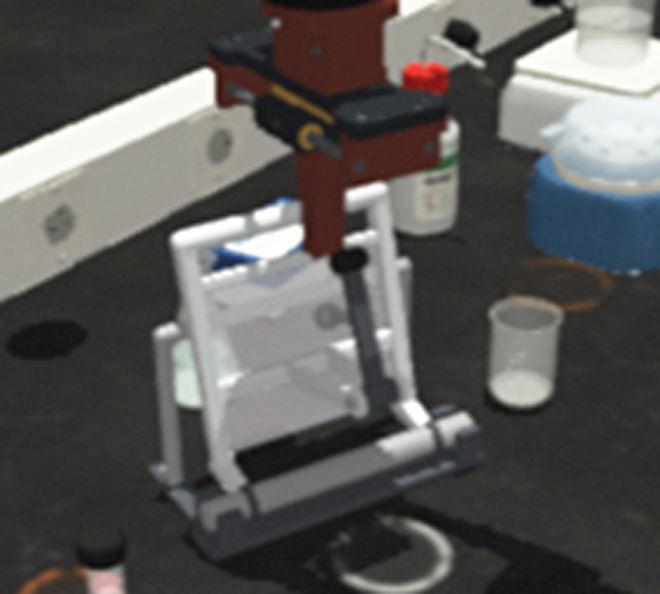

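View pics/w3.png

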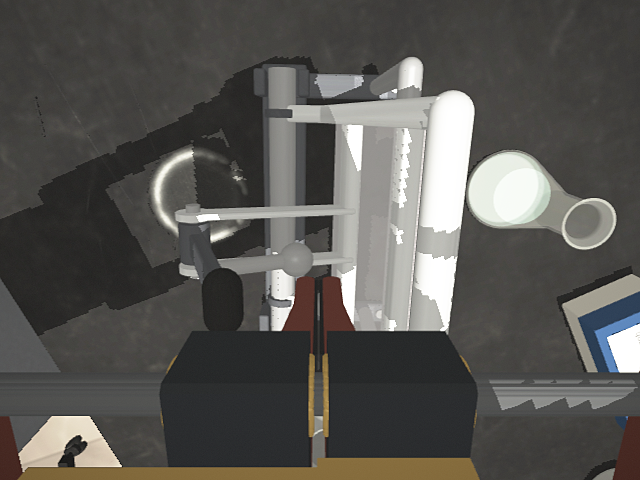

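The fingertips are behind the black foot (222,300 in the wrist view) with clearance on both sides. Now I'll push forward.

Emit:
send_rows([
  [0, 0.3, -1.2, 0.3, 0],
  [0, 0.3, -2.6, 0.3, 0],
  [0, 0.3, -4, 0.3, 0],
  [0, 0.3, -5.4, 0.3, 0],
  [0, 0.3, -6.8, 0.3, 0],
  [0, 0.3, -8.2, 0.3, 0],
  [0, 0.3, -9.6, 0.3, 0],
  [0, 0.3, -10.4, 0.3, 0],
])

```text
time: 4.4
tcp_pos: [0.5015, 0.1045, 0.1948]
ee_rot: [-2.593, -1.774, -0.0]
force: [0.0, -0.3, -0.7]
width: 0.0005
```

Run:
```python
from h import *
st()
a=read_camera('scene')[:,:,::-1][120:300,230:430];cv2.imwrite('pics/s4.png',cv2.resize(a,None,fx=3.3,fy=3.3,interpolation=cv2.INTER_CUBIC))
```

```text
t 4.4 tcp_c mm [-77.8144   3.0485 194.7525] w 0.0005251669150964622 F cradle [ 0.1115 -0.2473 -0.6698] 
R in cradle [[0.0036835925364419046, 0.9999932105681693, 9.981778800000482e-05], [0.9999932014413855, -0.0036836092336664044, 0.00016761271610004], [0.000167979267830491, 9.919969243288342e-05, -0.9999999809711934]]
```

View pics/s4.png

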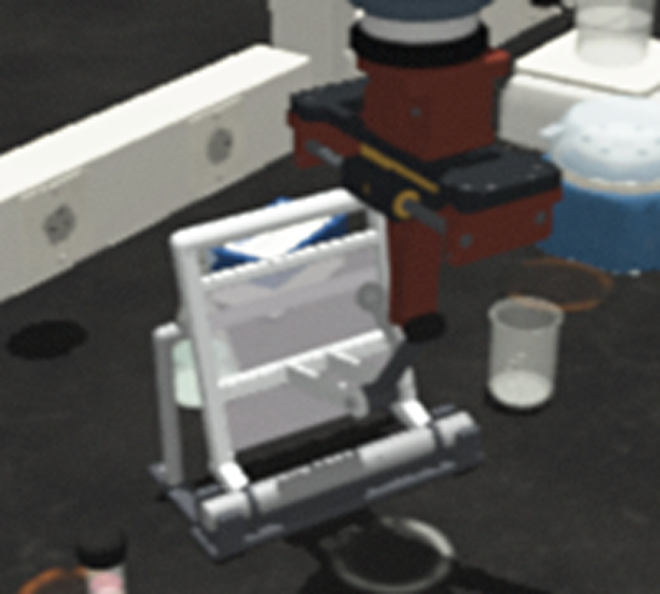

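The kickstand is past centre, with the foot at (425,325) in the crop. I'll lift away and let it fall.

Emit:
send_rows([
  [0, 0, -0.5, -0.3, 0],
  [0, 0, -0.5, -1.5, 0],
  [0, 0, 0, -3, 0],
  [0, 0, 0, -5, 0],
  [0, 0, 0, -7, 0],
  [0, 0, 0, -8, 0],
  [0, 0, 0, -8, 0],
  [0, 0, 0, -8, 0],
])

```text
time: 5.45
tcp_pos: [0.5022, 0.104, 0.2738]
ee_rot: [-2.593, -1.773, 0.002]
force: [0.5, -0.3, -0.2]
width: 0.0002
```

Run:
```python
from h import *
st();print(delta([.074,0,.27]))
a=read_camera('scene')[:,:,::-1][120:300,230:430];cv2.imwrite('pics/s5.png',cv2.resize(a,None,fx=3.3,fy=3.3,interpolation=cv2.INTER_CUBIC))
```

```text
t 5.45 tcp_c mm [-76.9723   2.9221 273.7885] w 0.00024541743767543013 F cradle [ 0.5287 -0.0697 -0.2183] 
R in cradle [[0.004078111464143936, 0.9999910437271747, -0.0011320213432350313], [0.9999915040221903, -0.004078788178704207, -0.000596129542077129], [-0.0006007414782511388, -0.0011295806428871593, -0.9999991815782887]]
[-0.2304 15.0987  0.3619]
```

View pics/s5.png

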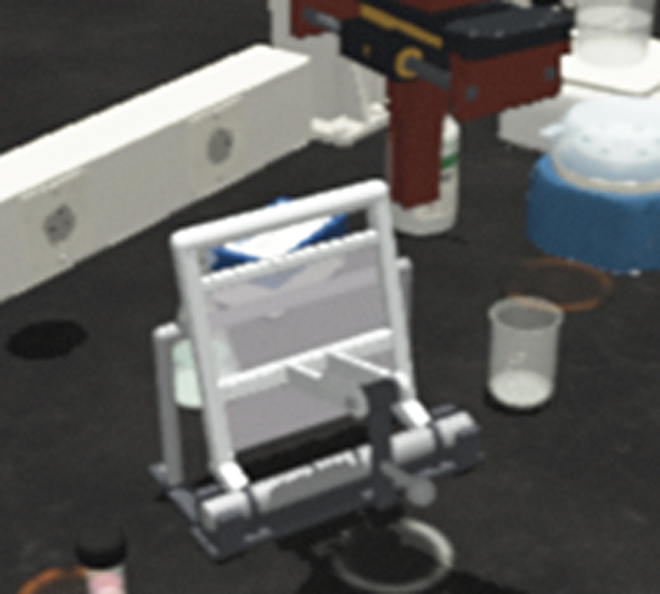

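Run:
```python
from h import *
for q in (3.0,3.2,3.42):
  a=-0.14-.26+q  # forward angle from up
  b=np.array([-np.sin(a),0,np.cos(a)]);n=np.array([np.cos(a),0,np.sin(a)])
  P=np.array([-.0448,.003,.1093]); k=P+.05*b+.045*n;f=P+.088*b
  for p in (k,f): print(q,p,(proj('scene',c2w(p))-[230,120])*3.3)
```

```text
3.0 [-0.1091  0.003   0.0897] [439.1605 467.3328]
3.0 [-0.0902  0.003   0.0339] [419.041  524.4322]
3.2 [-0.1039  0.003   0.0773] [433.6005 479.7294]
3.2 [-0.0743  0.003   0.0264] [404.6381 521.2123]
3.42 [-0.0955  0.003   0.0651] [425.1647 488.973 ]
3.42 [-0.0555  0.003   0.0219] [388.2718 512.1452]
```

The knob is at (422,491) in the crop, and I predicted (425,489) for 3.42 rad, so the kickstand is on its stop. Next I'll move over the rail with the jaws open.

Emit:
send_rows([
  [60, -0.1, 2.5, 0, 0],
  [60, -0.2, 5, 0, 0],
  [60, -0.2, 7.5, 0, 0],
  [60, -0.2, 10, 0, 0],
  [60, -0.2, 12.5, 0, 0],
  [60, -0.2, 14.5, 0, 0],
  [60, -0.2, 15.1, 0, 0],
  [60, -0.2, 15.1, 0, 0],
])

```text
time: 6.5
tcp_pos: [0.6421, 0.0475, 0.2739]
ee_rot: [-2.592, -1.773, 0.002]
force: [0.3, 0.6, -0.1]
width: 0.053
```

Run:
```python
from h import *
st();print(delta([.074,0,.187]))
a=read_camera('top')[:,:,::-1][145:290,270:440];cv2.imwrite('pics/t6.png',cv2.resize(a,None,fx=4,fy=4,interpolation=cv2.INTER_CUBIC))
cv2.imwrite('pics/w6.png',read_camera('wrist')[:,:,::-1])
for y in (.068,0.03,-.068): print(proj('wrist',c2w([.074,y,.186])))
```

```text
t 6.5 tcp_c mm [ 73.8882   0.3538 273.8664] w 0.052978135205384844 F cradle [ 0.1002  0.6931 -0.1059] 
R in cradle [[0.004099764175285745, 0.9999906493428065, -0.001375921749030918], [0.9999915045506234, -0.004100348142752448, -0.0004218669093800228], [-0.00042750472283538334, -0.0013741805051155377, -0.9999989644332895]]
[-0.0316  0.0233  8.6866]
[319.2836 132.5993]
[319.4481 201.1473]
[319.8112 352.5344]
```

View pics/w6.png

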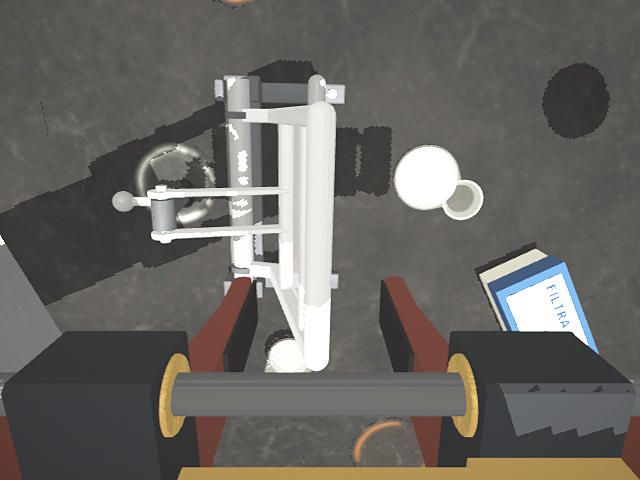

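The rail is centred between the pads (u about 318, jaws at 250 and 385). I'll descend and then grip.

Emit:
send_rows([
  [60, 0, 0, 2, 0],
  [60, 0, 0, 4, 0],
  [60, 0, 0, 6, 0],
  [60, 0, 0, 7.5, 0],
  [60, 0, 0, 8.4, 0],
  [60, 0, 0, 8.7, 0],
  [60, 0, 0, 8.7, 0],
  [60, 0, 0, 8.7, 0],
])

```text
time: 7.6
tcp_pos: [0.6426, 0.0475, 0.1885]
ee_rot: [2.592, 1.773, 0.002]
force: [0.5, -0.1, 0.3]
width: 0.0525
```

Emit:
send_rows([
  [40, 0, 0, 0, 0],
  [30, 0, 0, 0, 0],
  [20, 0, 0, 0, 0],
  [10, 0, 0, 0, 0],
  [5, 0, 0, 0, 0],
  [5, 0, 0, 0, 0],
  [5, 0, 0, 0, 0],
  [5, 0, 0, 0, 0],
])

```text
time: 8.6
tcp_pos: [0.642, 0.0474, 0.1872]
ee_rot: [-2.593, -1.773, 0.001]
force: [-2.4, -0.0, -2.4]
width: 0.0152
```

Run:
```python
from h import *
st()
a=read_camera('scene')[:,:,::-1][120:300,230:430];cv2.imwrite('pics/s7.png',cv2.resize(a,None,fx=3.3,fy=3.3,interpolation=cv2.INTER_CUBIC))
```

```text
t 8.6 tcp_c mm [ 73.8678   0.2473 187.1942] w 0.01517801698042979 F cradle [-2.2192 -0.8595 -2.4255] 
R in cradle [[0.004085162829909266, 0.9999911916132037, -0.0009634005700387274], [0.9999915473314617, -0.004085608982598203, -0.000461589504743397], [-0.00046552151690728856, -0.000961506758445585, -0.9999994293970728]]
```

View pics/s7.png

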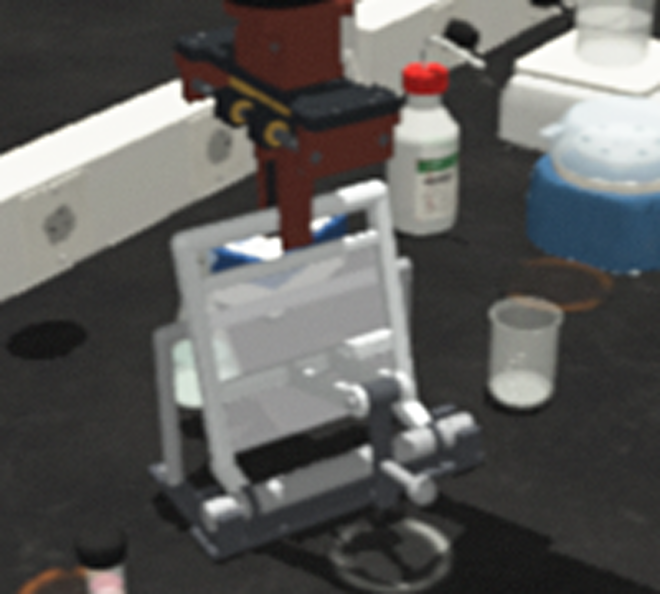

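The rail is gripped, with the fingers at 15 mm. Now I'll swing it along the arc to a lean of about 0.1 rad.

Emit:
send_rows([
  [5, 0, -0.32, -0.14, 0],
  [5, 0, -0.65, -0.28, 0],
  [5, 0, -0.98, -0.41, 0],
  [5, 0, -1.31, -0.54, 0],
  [5, 0, -1.65, -0.66, 0],
  [5, 0, -1.99, -0.77, 0],
  [5, 0, -2.33, -0.87, 0],
  [5, 0, -2.66, -0.97, 0],
])

```text
time: 9.65
tcp_pos: [0.6175, 0.0572, 0.1979]
ee_rot: [2.593, 1.773, 0.001]
force: [1.9, 0.5, -4.4]
width: 0.0154
```

Run:
```python
from h import *
st()
a=read_camera('scene')[:,:,::-1][120:300,230:430];cv2.imwrite('pics/s8.png',cv2.resize(a,None,fx=3.3,fy=3.3,interpolation=cv2.INTER_CUBIC))
```

```text
t 9.65 tcp_c mm [ 47.4958   0.5821 197.8833] w 0.015376584210404283 F cradle [ 1.5655  1.1896 -4.3897] 
R in cradle [[0.004016051692094508, 0.9999914039831206, 0.0010311588989672532], [0.9999918467547797, -0.004016483951211876, 0.00041746932330009417], [0.00042160736789559545, 0.0010294739132936511, -0.9999993812151536]]
```

View pics/s8.png

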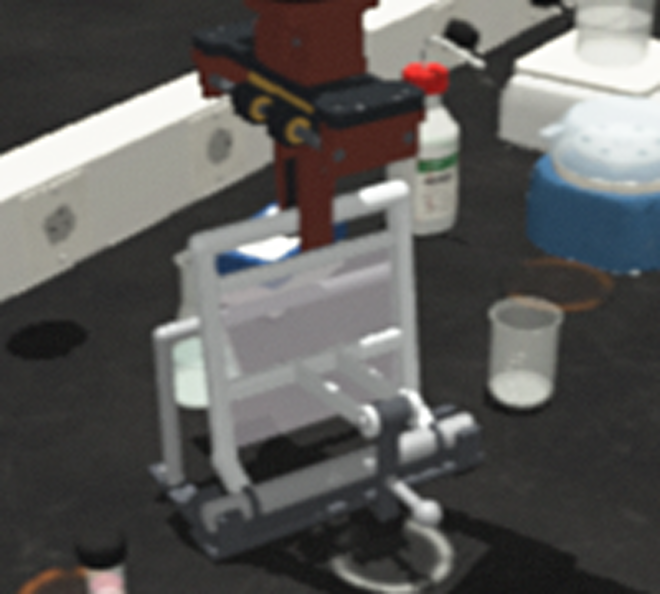

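Emit:
send_rows([
  [5, 0, -0.25, -0.05, 0],
  [5, 0, -0.5, -0.11, 0],
  [5, 0, -0.75, -0.17, 0],
  [5, 0, -1, -0.22, 0],
  [5, 0, -1.25, -0.26, 0],
  [5, 0, -1.5, -0.3, 0],
  [5, 0, -1.65, -0.32, 0],
  [5, 0, -1.7, -0.32, 0],
])

```text
time: 10.7
tcp_pos: [0.6021, 0.0635, 0.202]
ee_rot: [2.592, 1.773, 0.004]
force: [4.7, -0.4, 7.9]
width: 0.0154
```

Run:
```python
from h import *
st()
a=read_camera('scene')[:,:,::-1][120:300,230:430];cv2.imwrite('pics/s9.png',cv2.resize(a,None,fx=3.3,fy=3.3,interpolation=cv2.INTER_CUBIC))
c=lambda p:(proj('scene',c2w(p))-[230,120])*3.3
P=np.array([-.065,.003,.095]);b=-.14+3.42
n=np.array([np.cos(b),0,np.sin(b)]);d=np.array([-np.sin(b),0,np.cos(b)])
print('knob',c(P+.05*d+.045*n),'foot',c(P+.088*d),'rail ends',c([.03,.076,.2]),c([.03,-.076,.2]),'hub',c([0,.105,.025]),c([0,-.105,.025]))
```

```text
t 10.7 tcp_c mm [ 30.8088   0.8704 202.026 ] w 0.015441071674407347 F cradle [4.5582 1.3013 7.9425] 
R in cradle [[0.003829762071466436, 0.9999894703563778, 0.002528260043374831], [0.9999919126589308, -0.003832851235319186, 0.001218141264881522], [0.0012278188829185784, 0.0025235744052596177, -0.9999960620087519]]
knob [430.7026 527.7217] foot [385.8105 527.1235] rail ends [216.7187 250.2174] [417.1739 193.7337] hub [213.029  516.3225] [468.6202 421.405 ]
```

View pics/s9.png

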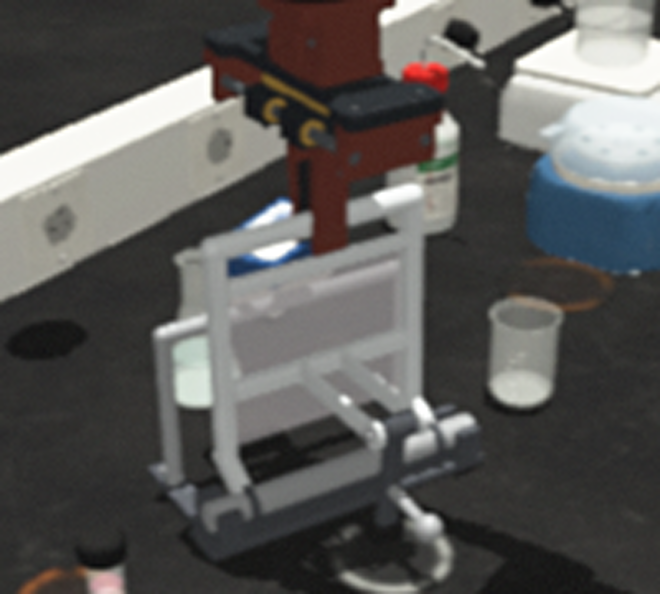

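The foot appears to have touched down: the tool now feels 8 N up and 4.6 N back. I'll hold for a second and check again.

Emit:
send_rows([
  [5, 0, 0, 0, 0],
  [5, 0, 0, 0, 0],
  [5, 0, 0, 0, 0],
  [5, 0, 0, 0, 0],
  [5, 0, 0, 0, 0],
  [5, 0, 0, 0, 0],
  [5, 0, 0, 0, 0],
  [5, 0, 0, 0, 0],
])

```text
time: 11.75
tcp_pos: [0.6021, 0.0634, 0.202]
ee_rot: [2.592, 1.773, 0.004]
force: [4.5, -0.6, 5.7]
width: 0.0154
```

Run:
```python
from h import *
st()
a=read_camera('scene')[:,:,::-1][180:300,280:400];cv2.imwrite('pics/s10.png',cv2.resize(a,None,fx=5,fy=5,interpolation=cv2.INTER_CUBIC))
cv2.imwrite('pics/w10.png',read_camera('wrist')[:,:,::-1])
P0=np.array([-.065,.003,.07])
b=-.14+3.42
n=np.array([np.cos(b),0,np.sin(b)]);d=np.array([-np.sin(b),0,np.cos(b)])
for th in (0,.03,.06):
  R=Ro.from_euler('y',th).as_matrix();c=lambda p:(proj('scene',c2w(R@p+[0,0,.025]))-[280,180])*5
  w=lambda p:proj('wrist',c2w(R@p+[0,0,.025]))
  print(th,'knob',c(P0+.05*d+.045*n),w(P0+.05*d+.045*n),'pivL',c(P0+[0,.018,0]),w(P0+[0,.018,0]),'railend L',w([.03,.076,.175]),'hubL',w([0,.105,0]))
```

```text
t 11.75 tcp_c mm [ 30.8137   0.8449 202.0053] w 0.015446821847412116 F cradle [4.3648 1.0737 5.7349] 
R in cradle [[0.003880928482624954, 0.9999897810898359, 0.0023186440036783917], [0.999991742316824, -0.003883710841176289, 0.0011966989035710454], [0.00120569161746637, 0.002313980554190816, -0.9999965958950657]]
0 knob [402.5796 499.5784] [142.8352 218.3052] pivL [317.452  359.6813] [163.5771 210.9512] railend L [316.1201 118.4271] hubL [275.1008  76.6988]
0.03 knob [402.1158 493.1131] [141.808  219.2603] pivL [314.6167 353.4321] [165.9224 211.6167] railend L [331.5099 118.3657] hubL [275.1008  76.6988]
0.06 knob [401.5203 486.5481] [140.8927 220.2282] pivL [311.7082 347.258 ] [168.4314 212.2681] railend L [346.5678 118.3048] hubL [275.1008  76.6988]
```

View pics/s10.png

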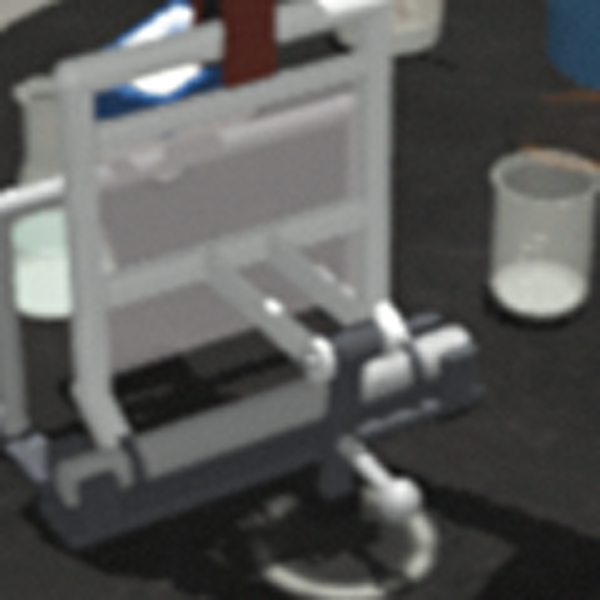

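View pics/w10.png

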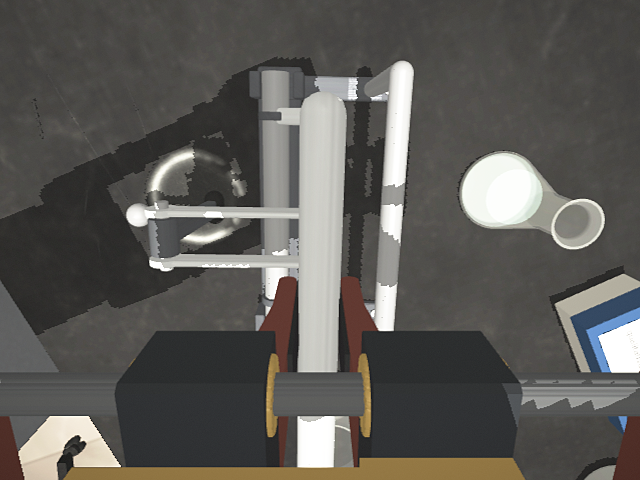

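Two views agree on a lean of about 0–0.02 rad: the pivot is at (319,358) and the knob at (398,494) in the crop, with the rail end at u about 323 in the wrist view. The hub bar sits in its saddles and nothing is moving, so I'll hand in.

```bash
python3 -c "
from rig import *
print(finish_job()); s=get_state(); print(s['time'],s['tcp_pos'],s['force'],s['width'])"
```

```text
the job is handed in; nothing more can be done
None
the job is handed in; nothing more can be done
```

I handed the job in at about 12 s of the 42 s allowed, with the screen upright, standing on its kickstand and held by its top rail. No verdict was reported.

**What I did:** I pushed the kickstand over centre with the closed fingertips while the screen leaned back, and it fell to its stop. I then gripped the rail with the fingers stopped at about 15 mm and swung the screen forward along the arc about the hub.

**Last checks:**
- **Kickstand:** after it fell, the knob was within about 1 pixel (0.3 mm-scale model of 3.42 rad) of where the down stop puts it in the scene view. The stop angle itself was not measured again once upright.
- **Upright:** I estimated the lean at 0 to 0.02 rad, against the 0.07 limit. The knob, pivot and rail-end readings differed slightly but stayed inside that range.
- **Foot:** its height is inferred from the lean, at about 8–9 mm against the 12 mm limit. I did not measure it directly.
- **Hub bar:** both views showed it in the saddles.
- **Hold:** the tool pose was steady over the last second, with about 6 N pressing down and 4 N forward on the screen.
- **Bystanders:** those in the last views (flask and beaker) looked unmoved; I did not re-measure any of the five.

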